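# Lock down the feed stop and feed the timber to the end fence

### The arm

A 6-joint arm with a two-finger parallel gripper is mounted at the origin on the work surface. World frame = base frame: x ahead of the robot, y to its left, z up, the work surface at z = 0. Lengths are in mm, angles in rad, forces in N, time in s.
With the tool pointing down it reaches from about 275 to 750 mm from the base axis. Payload 10.2 kg.
Tool frame: the origin (TCP) lies at the very end of the fingers, on their centre line; the grasp point (between the pads) lies 19 mm behind it; z points along the fingers, y is the line along which they close (so a half turn about z gives the same grasp; the last joint's range is limited). The gripper opens to 85 mm and grips with 20 to 120 N. Pads are 22 mm wide; open, the fingers measure 114 mm over their backs; the gripper's body (76 mm by 85 mm) begins 54 mm behind the grasp point. The pads swing forward as they close: fully open they stand 13 mm farther back than shut.
Start: joints at [1.114, 0.313, 1.498, -0, 1.331, -0.223], TCP at [121.642, 510.719, 231.294] pointing down, gripper open.
Joint ranges: [-2.94, 2.94], [-0.97, 2.17], [0.19, 2.56], [-1.23, 4.37], [0.02, 3.11], [-2.88, 2.88]. Speed limits (rad/s): [2.39, 2.39, 3.01, 3.14, 3.14, 3.14].

### API

Orientations are given as a unit quaternion [w, x, y, z].
In Python, from rig import ctrl, vision gives the robot as it stands. The module is installed in compiled form; this text tells all that it offers.
- The arm moves only by the tool play_rows, never from a script. Its arguments are lists of equal length, an entry for each row: "translation": the shift along the tool's x, y, z in m, a list of three; "rotation": the turn, a rotation vector about the tool's x, y, z in rad, a list of three; "gripper": the gripper's target within -1 to 1 (shut at 1, half-way at 0, fully open at -1). A call has 1 to 10 rows; each row is the pose to reach, as a shift and turn from the pose commanded when the call began, along the tool's axes at that moment; what a row does not reach only later rows make up. A row lasts 1/8 s, in which the tool goes at most 62.5 mm and 10.7 degrees, less where a joint would pass 70% of its speed; a pose out of reach is approached as far as the arm can. A call with a gripper value outside its range is refused whole. The fingers move at their own pace and stop on an object; "force" is the grip in N (left out, the last holds). Time passes only in rows, so rows that repeat a pose let the fingers close. It gives the time, the measured TCP pose, the force, the opening and the grip force at its end, in the units of the state.
- ctrl.sense(): the state, without advancing time (a new reading comes with each control period).
- vision.capture(name): name is "side" or "top"; returns a dict with "pixels" (480x640x3 uint8, red, green, blue), "vfov" (degrees; the focal length in pixels is half the picture's height over the tangent of half this angle, whatever the lens; pixels are square), "cx", "cy" (the principal point, pixels), "k1" (the pictures are not rectified: a ray, as slopes to the right and down, at radius r is drawn at 1 + k1 r^2 times it, then the intrinsics apply), "rvec" (rotation vector, rad) and "tvec" (3), from world to camera coordinates, as OpenCV has them. Camera axes: x right, y down, z forward; pixel columns grow to the right and rows downward; lengths in mm; the calibration is good to about 2 mm. A picture is of the moment at which its call begins. There is no depth.
- ctrl.finish_job(): hands the job in; it is judged then, once.
The state is a dict: "time_s": time; "joints": joint angles; "dq": joint speeds; "tau": joint torques, N m; "eef_pos": TCP position; "ee_rot": TCP orientation; "force": force on the tool from outside, world axes, zero at the start; "wrist_torque": the same for the moment, N m; "grip_width": opening from 0.0 (shut) to 1.0 (fully open); "grip_force": force on a finger pad.
Only numpy, scipy, OpenCV 4.12 (cv2) and the standard library are available. Lean on these libraries where they do the work, as an engineer would, in place of code of your own. Each camera call takes 0.05 s, during which the arm holds its last target. There are 200 camera calls.

### The job

The wooden feed jig on the bench has a spring stop standing up in the middle of its track. Press the stop down through the window of the steel keeper plate and, while it is held down, slide the keeper fully home so that it traps the stop; then slide the timber block along the runners, without lifting it off, over the stop and right up against the end fence. Leave the stop trapped and don't disturb the can, tub, wrench and hammer lying around the jig.

Things in the scene. Friction and masses are not known exactly. Their poses are not given: they have to be found in the camera images.
- jig: Fixed wooden feed jig, 140 mm wide (its x), 430 mm long (its y, -235 to +195 mm). Origin on the bench top under the centre of the spring stop; timber is fed along its +y, z up. Under the keeper, its grey stop housing fills the gap between the runners up to 36 mm above the bench (y -75 to +75 mm).
- track (a point): Point on the jig's centre line at runner height, at jig y = -115 mm. Two runners, tops 62 mm above the bench, each 25 mm wide, with a 60 mm gap between them; outside them side guides, 116 mm apart inside, rise to 77 mm. All span jig y -235 to +175 mm.
- fence_face (a point): Middle of the end fence's face, at jig y = +175 mm, 77 mm above the bench. The fence stands across the jig's +y end, 140 mm wide, 20 mm thick, top 95 mm above the bench.
- stop (a joint): Travel in m of the spring stop. 0 = fully up (top 76 mm above the bench, 14 mm above the runners), 0.035 = fully down (top at 41 mm). The spring pushes up with 4 N at 0, rising to 11 N at 0.035; let go, it springs straight up. Trapped under the keeper it reads about 0.029.
- stop_top (a point): Centre of the top face of the spring stop, a steel bar 24 mm wide (jig x) and 50 mm long (jig y) that slides only vertically. Moves with it.
- keeper (a joint): Travel in m of the keeper along jig +y: 0 = open, 0.022 = fully home. The plate behind its window (jig -y side) then lies over the stop and traps it; that needs the stop's top below the plate's underside, 47 mm above the bench. Fingers holding the stop down can push the window's +y edge along, sliding along the stop's top. It takes about 2 to 10 N and stays where left.
- keeper_edge (a point): Middle of the +y edge of the keeper's window, at the plate's top; moves with it. The keeper is a dark steel plate between the runners, 66 mm wide, 109 mm long, 8 mm thick, top 55 mm above the bench. Its window is 48 mm wide (jig x), 54 mm long (jig y); when open it is centred on the stop, which stands up through it, 2 mm clear at each end.
- timber: Loose pine block 110 mm wide (its x), 120 mm long (its y), 28 mm thick, 0.15 to 0.3 kg. Origin at the centre of its underside, axes as the jig's. It lies on the runners on the -y side of the stop, 3 mm play to each side guide. Against the end fence its origin is at jig y = +115 mm.
- spray_can: Bystander: upright can, 64 mm diameter, 190 mm tall, origin at the centre of its underside; stands beyond the fence end of the jig.
- tub: Bystander: open white tub, 90 mm diameter, 60 mm tall, origin at the centre of its underside; beside the jig on the far side from the robot.
- wrench: Bystander: steel wrench 180 mm long lying flat, origin at its middle; beside the jig on the far side from the robot.
- hammer: Bystander: hammer 260 mm long, 26 mm high, lying flat, origin at its middle; beside the jig on the robot's side.
Mind the look-alikes: they are no part of the job. Leave any pink or yellow look-alike of the timber alone.

How it is judged:
By the outcome, as a careful person would: the job done as asked, in the order asked, and still so for the second after the job is handed in, with the robot touching nothing.
It also fails if it takes over 48 s, if anything falls off the work surface, if the arm or the gripper's body presses on something with over 40 N, if the wrist force passes 120 N, or if a joint passes its speed limit or range.

## Working session

There is one attempt and no reset: what is moved stays moved. The work goes in short steps, Python scripts to look and compute and a tool call to move; the robot and the scene stay as the last step left them, time stands still between calls to the robot, and variables do not carry over. Pictures are saved under pics/ and viewed, at most 10 in all, crops included, and the job is handed in when it is done.

Besides the shell and the picture viewer there is one more tool, called after "Emit:" as a command line: name --argument value ..., lists and objects as JSON in quotes. play_rows: Moves the arm, as the interface text tells. Its arguments: {"type":"object","properties":{"translation":{"type":"array"},"rotation":{"type":"array"},"gripper":{"type":"array"},"force":{"type":"number"}},"required":["translation","rotation","gripper"]}

```bash
mkdir -p pics; cat > h.py <<'E'
import numpy as np, cv2
from rig import ctrl, vision
def K(c):
    f=240/np.tan(np.radians(c["vfov"])/2); return np.array([[f,0,c["cx"]],[0,f,c["cy"]],[0,0,1.]])
def grab(n,fn=None):
    c=vision.capture(n)
    if fn: cv2.imwrite(fn,cv2.cvtColor(c["pixels"],cv2.COLOR_RGB2BGR))
    return c
D=lambda c:np.array([c["k1"],0,0,0,0.])
def ray(c,uv,z):
    p=cv2.undistortPoints(np.array(uv,float).reshape(-1,1,2),K(c),D(c)).reshape(-1,2)
    R=cv2.Rodrigues(np.array(c["rvec"],float))[0]; t=np.array(c["tvec"],float)
    o=-R.T@t; d=np.c_[p,np.ones(len(p))]@R
    return o+d*((z-o[2])/d[:,2])[:,None]
def proj(c,P):
    return cv2.projectPoints(np.array(P,float).reshape(-1,1,3),np.array(c["rvec"],float),np.array(c["tvec"],float),K(c),D(c))[0].reshape(-1,2)
E
python3 - <<'E'
from h import *
import pickle
for n in("top","side"):
    c=grab(n,f"pics/{n}0.png"); pickle.dump(c,open(n+"0.pkl","wb")); print(n,{k:c[k] for k in c if k!="pixels"})
print(ctrl.sense())
E
```

```text
top {'vfov': 48.982947944009545, 'cx': 319.699384447732, 'cy': 245.73099070586025, 'k1': -0.0874331749842019, 'rvec': array([ 2.11364073, -2.16309171,  0.11498215]), 'tvec': array([  22.81092126,  551.16745866, 1268.69536158])}
side {'vfov': 42.21817831010371, 'cx': 334.81041707100275, 'cy': 243.6633418365232, 'k1': -0.02546217881126231, 'rvec': array([ 0.05687457, -2.86227762,  1.27505754]), 'tvec': array([ 551.22023885,   75.92141509, 1560.9553791 ])}
{'time_s': 0.1, 'joints': array([ 1.11360503e+00,  3.13403456e-01,  1.49835129e+00,  2.91948308e-05,
        1.33102079e+00, -2.23394225e-01]), 'dq': array([ 3.99578508e-04, -3.11901414e-04, -3.65607726e-03, -1.46506217e-05,
        1.64150917e-03, -6.44288409e-05]), 'tau': array([ 4.00830206e-03, -4.12895823e+01, -2.60141587e+01, -7.17926105e-05,
        2.94971091e-03, -6.91971127e-05]), 'eef_pos': array([121.52611174, 510.50521018, 230.79119205]), 'ee_rot': array([-2.10765940e-04,  1.16635909e-01,  9.93174564e-01, -5.52794027e-04]), 'force': array([-0.56954152,  0.26095126, -0.13551771]), 'wrist_torque': array([-0.00057365,  0.02119577, -0.05691679]), 'grip_force': 0.0, 'grip_width': 1.001119375796887}
```

View pics/top0.png

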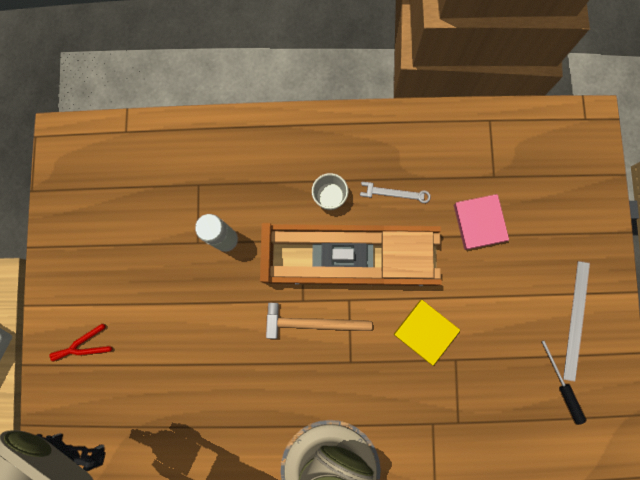

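View pics/side0.png

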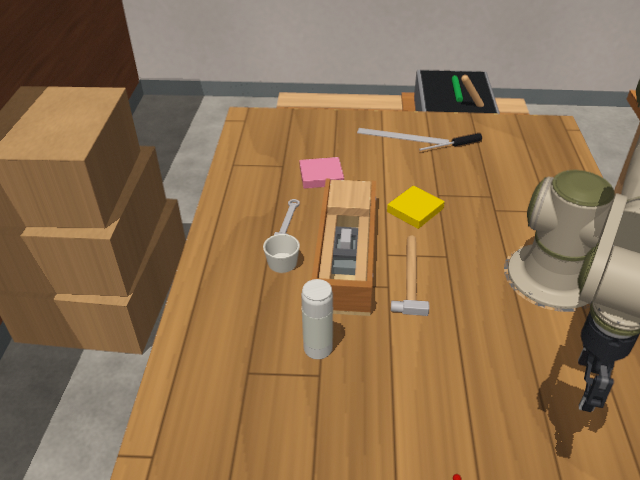

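Top picture: the timber candidates are the pine block on the jig (408,255), the pink one (482,222) and the yellow one (427,332). The description matches the pine block on the runners. The stop is at (343,254), the fence at (266,255), the can at (210,228), and the hammer at (320,324). The side picture agrees, with the fence end nearest the camera at (345,295).

```bash
python3 - <<'E'
from h import *
import pickle
c=pickle.load(open("top0.pkl","rb"))
im=cv2.cvtColor(c["pixels"],cv2.COLOR_RGB2BGR)[215:300,255:450]
cv2.imwrite("pics/crop1.png",cv2.resize(im,None,fx=4,fy=4,interpolation=cv2.INTER_CUBIC))
print(ray(c,[[343,254]],76),ray(c,[[408,255]],90),ray(c,[[266,255]],95))
E
```

```text
[[524.89689344 -46.40774071  76.        ]] [[ 517.00732144 -199.91859563   90.        ]] [[524.72648388 136.45661064  95.        ]]
```

View pics/crop1.png

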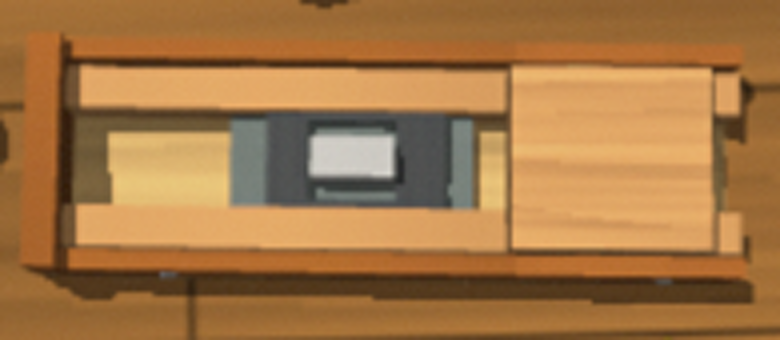

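The crop confirms the pine block on the runners at crop (612,158). The stop's top is at (352,156), the window's +y edge at about x=308, and the fence face at x=64. I'll fit the jig pose to these corners and check it with an overlay.

```bash
python3 - <<'E'
from h import *
import pickle
from scipy.optimize import least_squares
c=pickle.load(open("top0.pkl","rb")); s=pickle.load(open("side0.pkl","rb"))
U=np.array([[28,34],[64,36],[22,266],[57,270],[742,46],[741,116],[741,212],[310,133],[395,137],[393,179],[308,177]],float)
uv=(U+.5)/4-.5+[255,215]
P=np.array([[70,195,95],[70,175,95],[-70,195,95],[-70,175,95],[70,-235,77],[30,-235,62],[-30,-235,62],[12,25,76],[12,-25,76],[-12,-25,76],[-12,25,76]],float)
def W(q,P): 
    a=q[2];R=np.array([[np.cos(a),-np.sin(a),0],[np.sin(a),np.cos(a),0],[0,0,1]]);return np.array(P,float)@R.T+[q[0],q[1],0]
r=least_squares(lambda q:(proj(c,W(q,P))-uv).ravel(),[525,-46,0],loss='soft_l1');q=r.x
print(q,np.round(proj(c,W(q,P))-uv,1).tolist())
np.save("jig.npy",q)
tim=ray(c,(np.array([[511,65],[713,67],[715,250],[511,250]])+.5)/4-.5+[255,215],90)
a=q[2];R=np.array([[np.cos(a),-np.sin(a)],[np.sin(a),np.cos(a)]]);print("timber jig",((tim[:,:2]-q[:2])@R).round(1).tolist())
x0,y0=300,170;im=cv2.resize(cv2.cvtColor(s["pixels"],cv2.COLOR_RGB2BGR)[y0:y0+150,x0:x0+100],None,fx=4,fy=4,interpolation=cv2.INTER_CUBIC)
def poly(L,col):
    cv2.polylines(im,[np.round((proj(s,W(q,L))-[x0,y0]+.5)*4-.5).astype(int)],True,col,1)
for L in ([[70,195,95],[70,175,95],[-70,175,95],[-70,195,95]],[[12,25,76],[12,-25,76],[-12,-25,76],[-12,25,76]],[[70,-235,77],[70,175,77],[-70,175,77],[-70,-235,77]],[[33,-54.5,55],[33,54.5,55],[-33,54.5,55],[-33,-54.5,55]],[[70,195,0],[-70,195,0],[-70,195,95],[70,195,95]]): poly(L,(0,0,255))
cv2.imwrite("pics/side_ov.png",im)
for n,uvn in(("can",[209,228]),("hamhead",[272,320]),):
  print(n,ray(c,[uvn],190 if n=="can" else 26))
st=ctrl.sense()["ee_rot"];print(st)
E
```

```text
[ 5.25065850e+02 -4.59682480e+01 -3.48149613e-02] [[-0.0, -0.0], [-0.7, -0.4], [-0.2, 0.5], [-0.5, -0.4], [0.4, -0.1], [-0.3, -0.3], [0.1, 0.3], [0.3, 1.0], [-0.1, 0.2], [0.3, -0.4], [0.7, -0.1]]
timber jig [[54.6, -93.6], [54.5, -214.0], [-54.6, -213.6], [-55.8, -93.4]]
can [[576.65751792 250.9795369  190.        ]]
hamhead [[371.22014641 131.96150895  26.        ]]
[-2.10765940e-04  1.16635909e-01  9.93174564e-01 -5.52794027e-04]
```

View pics/side_ov.png

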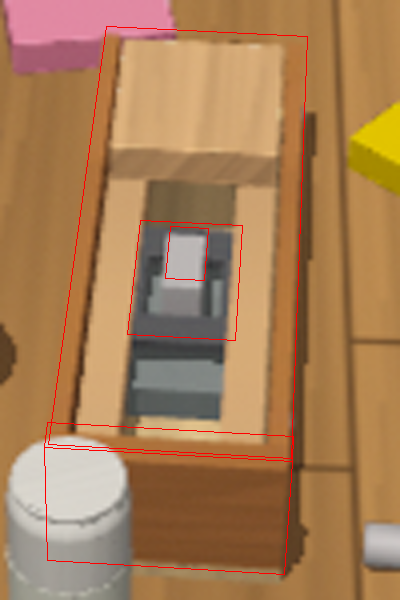

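The overlay matches the stop and fence to within about 2 mm. The jig origin is at world (525, -46) with a yaw of -0.035. The timber's rear is at jig y -214, which agrees with the stated sizes. I'll shut the fingers and move above the stop.

Emit:
play_rows --translation '[[-0.03, -0.025, 0], [-0.07, -0.06, 0], [-0.11, -0.093, 0], [-0.15, -0.127, 0], [-0.19, -0.161, 0], [-0.23, -0.195, 0], [-0.27, -0.228, 0], [-0.31, -0.262, 0], [-0.35, -0.296, 0], [-0.39, -0.33, 0]]' --rotation '[[0, 0, 0], [0, 0, 0], [0, 0, 0], [0, 0, 0], [0, 0, 0], [0, 0, 0], [0, 0, 0], [0, 0, 0], [0, 0, 0], [0, 0, 0]]' --gripper '[1, 1, 1, 1, 1, 1, 1, 1, 1, 1]' --force 40

```text
time_s: 1.35
eef_pos: [425.3, 97.8, 231.2]
ee_rot: [-0.0, 0.117, 0.993, 0.0]
force: [1.0, 0.2, -0.2]
grip_width: -0.001
grip_force: 0.0
```

Emit:
play_rows --translation '[[-0.033, -0.028, 0], [-0.066, -0.057, 0], [-0.1, -0.085, 0], [-0.12, -0.105, 0.02], [-0.1304, -0.1132, 0.06], [-0.1304, -0.1132, 0.1], [-0.1304, -0.1132, 0.1], [-0.1304, -0.1132, 0.1]]' --rotation '[[0, 0, -0.05], [0, 0, -0.1], [0, 0, -0.15], [0, 0, -0.199], [0, 0, -0.199], [0, 0, -0.199], [0, 0, -0.199], [0, 0, -0.199]]' --gripper '[1, 1, 1, 1, 1, 1, 1, 1]'

```text
time_s: 2.35
eef_pos: [525.9, -41.1, 132.9]
ee_rot: [0.001, 0.017, 1.0, -0.0]
force: [0.9, 0.7, -0.2]
grip_width: -0.005
grip_force: 0.0
```

```bash
python3 - <<'E'
from h import *
c=grab("top");s=grab("side")
a=cv2.resize(c["pixels"][200:300,255:385],None,fx=4,fy=4,interpolation=cv2.INTER_CUBIC)[:400,:400]
b=cv2.resize(s["pixels"][195:295,290:390],None,fx=4,fy=4,interpolation=cv2.INTER_CUBIC)
cv2.imwrite("pics/p1.png",cv2.cvtColor(np.hstack([a,b]),cv2.COLOR_RGB2BGR))
t=ctrl.sense();print(t["time_s"],t["eef_pos"],t["ee_rot"],t["force"],t["grip_width"])
q=np.load("jig.npy");a=q[2];R=np.array([[np.cos(a),-np.sin(a)],[np.sin(a),np.cos(a)]]);print((t["eef_pos"][:2]-q[:2])@R, (proj(s,[t["eef_pos"]])-[290,195]+.5)*4+[400,0])
E
```

```text
2.45 [525.99871068 -41.08409844 133.10999853] [ 1.47981859e-03  1.72623634e-02  9.99849804e-01 -4.36786045e-04] [-0.93326542  0.07654816 -0.40920136] -0.00044979458797278656
[0.76228789 4.91366081] [[627.41199829  87.79463135]]
```

View pics/p1.png

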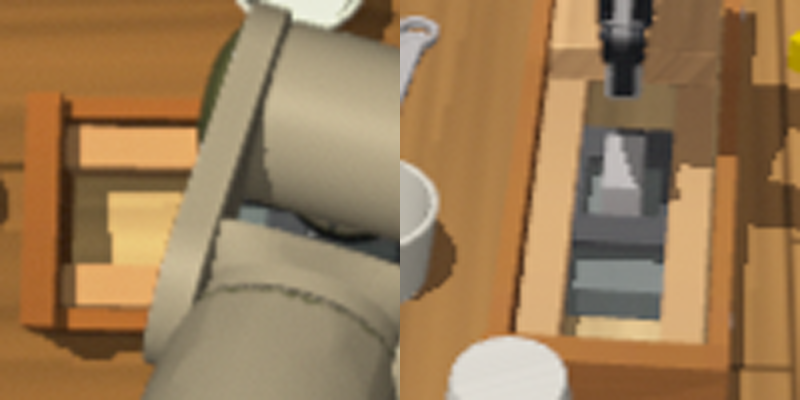

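The side picture shows the shut fingertips at (623,96), centred over the stop at (617,160). I'll press down in stages.

Emit:
play_rows --translation '[[0, 0, 0.02], [0, 0, 0.04], [0, 0, 0.05], [0, 0, 0.055], [0, 0, 0.06], [0, 0, 0.065], [0, 0, 0.07], [0, 0, 0.075], [0, 0, 0.075]]' --rotation '[[0, 0, 0], [0, 0, 0], [0, 0, 0], [0, 0, 0], [0, 0, 0], [0, 0, 0], [0, 0, 0], [0, 0, 0], [0, 0, 0]]' --gripper '[1, 1, 1, 1, 1, 1, 1, 1, 1]'

```text
time_s: 3.58
eef_pos: [525.6, -41.1, 56.5]
ee_rot: [0.001, 0.017, 1.0, -0.0]
force: [-0.6, 0.7, 6.3]
grip_width: 0.001
grip_force: 3.2
```

Emit:
play_rows --translation '[[0, 0, 0.003], [0, 0, 0.006], [0, 0, 0.009], [0, 0, 0.012], [0, 0, 0.013], [0, 0, 0.013], [0, 0, 0.013]]' --rotation '[[0, 0, 0], [0, 0, 0], [0, 0, 0], [0, 0, 0], [0, 0, 0], [0, 0, 0], [0, 0, 0]]' --gripper '[1, 1, 1, 1, 1, 1, 1]'

```text
time_s: 4.45
eef_pos: [525.6, -41.1, 43.9]
ee_rot: [0.001, 0.017, 1.0, -0.0]
force: [-2.2, 0.8, 9.2]
grip_width: 0.005
grip_force: 4.5
```

```bash
python3 - <<'E'
from h import *
s=grab("side")
b=cv2.resize(s["pixels"][205:280,305:405],None,fx=6,fy=6,interpolation=cv2.INTER_CUBIC)
cv2.imwrite("pics/p2.png",cv2.cvtColor(b,cv2.COLOR_RGB2BGR))
t=ctrl.sense();print(t["time_s"],t["eef_pos"],t["force"],t["wrist_torque"])
E
```

```text
4.5 [525.6334641  -41.0629492   43.94261292] [-2.61950999  0.76119038  8.86661471] [0.16554645 0.35862401 0.00916847]
```

View pics/p2.png

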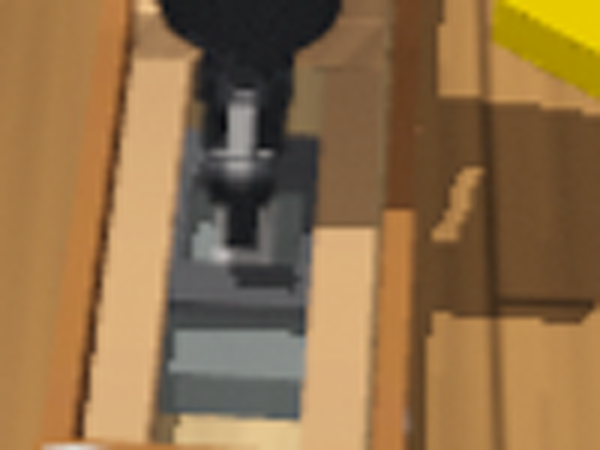

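The fingers are in the window with the stop down at about 44 mm. In the picture the fingertip is at (240,248) and the window's +y edge is just ahead of it at (245,262). I'll push along jig +y.

Emit:
play_rows --translation '[[0, 0, 0.001], [0, 0.004, 0.001], [0, 0.008, 0.001], [0, 0.011, 0.001], [0, 0.014, 0.001], [0, 0.017, 0.001], [0, 0.02, 0.001], [0, 0.022, 0.001], [0, 0.024, 0.001]]' --rotation '[[0, 0, 0], [0, 0, 0], [0, 0, 0], [0, 0, 0], [0, 0, 0], [0, 0, 0], [0, 0, 0], [0, 0, 0], [0, 0, 0]]' --gripper '[1, 1, 1, 1, 1, 1, 1, 1, 1]'

```text
time_s: 5.62
eef_pos: [527.4, -18.5, 43.4]
ee_rot: [0.002, 0.017, 1.0, -0.001]
force: [-0.6, -8.3, 8.6]
grip_width: -0.005
grip_force: 5.1
```

Emit:
play_rows --translation '[[0, 0.001, 0], [0, 0.003, 0], [0, 0.004, 0], [0, 0.004, 0]]' --rotation '[[0, 0, 0], [0, 0, 0], [0, 0, 0], [0, 0, 0]]' --gripper '[1, 1, 1, 1]'

```text
time_s: 6.12
eef_pos: [527.6, -14.4, 43.4]
ee_rot: [0.002, 0.017, 1.0, -0.001]
force: [-0.1, -6.6, 8.8]
grip_width: -0.0
grip_force: 4.9
```

Emit:
play_rows --translation '[[0, 0.001, 0], [0, 0.002, 0], [0, 0.003, 0], [0, 0.003, 0]]' --rotation '[[0, 0, 0], [0, 0, 0], [0, 0, 0], [0, 0, 0]]' --gripper '[1, 1, 1, 1]'

```text
time_s: 6.62
eef_pos: [527.5, -11.1, 42.9]
ee_rot: [0.002, 0.017, 1.0, -0.001]
force: [1.1, -5.4, 5.1]
grip_width: 0.001
grip_force: 2.9
```

Emit:
play_rows --translation '[[0, 0.001, 0], [0, 0.002, 0], [0, 0.002, 0]]' --rotation '[[0, 0, 0], [0, 0, 0], [0, 0, 0]]' --gripper '[1, 1, 1]'

```text
time_s: 7.0
eef_pos: [527.5, -9.2, 42.9]
ee_rot: [0.002, 0.017, 1.0, -0.001]
force: [1.2, -7.0, 4.7]
grip_width: 0.0
grip_force: 3.2
```

Emit:
play_rows --translation '[[0, 0.001, 0], [0, 0.002, 0], [0, 0.002, 0]]' --rotation '[[0, 0, 0], [0, 0, 0], [0, 0, 0]]' --gripper '[1, 1, 1]'

```text
time_s: 7.38
eef_pos: [527.6, -7.2, 42.9]
ee_rot: [0.002, 0.017, 1.0, -0.001]
force: [0.3, -6.1, 5.1]
grip_width: -0.0
grip_force: 3.2
```

Emit:
play_rows --translation '[[0, 0.001, 0], [0, 0.002, 0], [0, 0.002, 0]]' --rotation '[[0, 0, 0], [0, 0, 0], [0, 0, 0]]' --gripper '[1, 1, 1]'

```text
time_s: 7.75
eef_pos: [527.7, -6.7, 43.0]
ee_rot: [0.002, 0.017, 1.0, -0.002]
force: [0.2, -16.2, 4.5]
grip_width: 0.002
grip_force: 8.2
```

```bash
python3 - <<'E'
from h import *
s=grab("side")
b=cv2.resize(s["pixels"][205:280,305:405],None,fx=6,fy=6,interpolation=cv2.INTER_CUBIC)
cv2.imwrite("pics/p3.png",cv2.cvtColor(b,cv2.COLOR_RGB2BGR))
t=ctrl.sense();print(t["time_s"],t["eef_pos"],t["force"],t["wrist_torque"])
q=np.load("jig.npy");a=q[2]
R=np.array([[np.cos(a),-np.sin(a)],[np.sin(a),np.cos(a)]])
# plate +y end: open and home
for y in(27,49,):
  w=R@np.array([0,y])+q[:2];print(y,(proj(s,[[*w,55]])-[305,205]+.5)*6)
E
```

```text
7.8 [527.69733263  -6.74327303  42.99174884] [ -0.45182747 -17.27458097   5.32911958] [-2.548442    0.04894792  0.01842007]
27 [[246.11091298 250.75046293]]
49 [[242.99373212 286.60466829]]
```

View pics/p3.png

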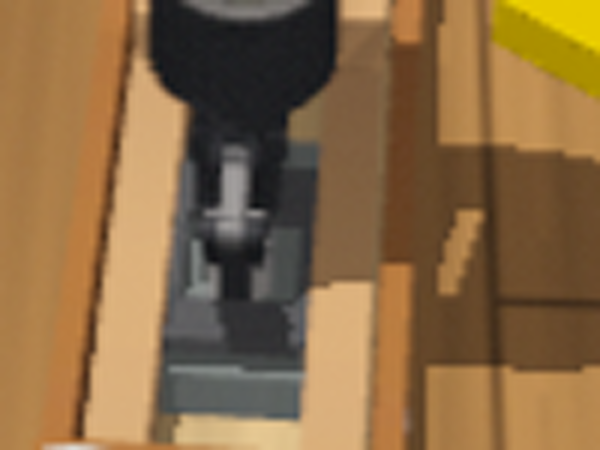

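The force jumped to 17 N and the plate's +y end moved about 42 px, against 36 px expected for 22 mm. So the keeper is home. I'll nudge it once more, back off, lift, and go behind the timber.

Emit:
play_rows --translation '[[0, 0.001, 0], [0, 0.001, 0], [0, -0.003, 0], [0, -0.004, 0], [0, -0.004, -0.01], [0, -0.004, -0.03], [0, -0.004, -0.07], [0, -0.004, -0.11], [0, -0.03, -0.12], [0, -0.07, -0.12]]' --rotation '[[0, 0, 0], [0, 0, 0], [0, 0, 0], [0, 0, 0], [0, 0, 0], [0, 0, 0], [0, 0, 0], [0, 0, 0], [0, 0, 0], [0, 0, 0]]' --gripper '[1, 1, 1, 1, 1, 1, 1, 1, 1, 1]'

```text
time_s: 9.05
eef_pos: [524.5, -73.8, 164.0]
ee_rot: [0.001, 0.016, 1.0, -0.0]
force: [0.5, 0.4, 0.6]
grip_width: 0.003
grip_force: 0.0
```

Emit:
play_rows --translation '[[0, -0.05, 0], [0, -0.1, 0], [0, -0.15, 0], [0.001, -0.19, 0], [0.001, -0.21, 0], [0.001, -0.212, 0], [0.001, -0.212, 0]]' --rotation '[[0, 0, 0], [0, 0, 0], [0, 0, 0], [0, 0, 0], [0, 0, 0], [0, 0, 0], [0, 0, 0]]' --gripper '[1, 1, 1, 1, 1, 1, 1]'

```text
time_s: 9.93
eef_pos: [516.0, -284.5, 162.4]
ee_rot: [-0.0, 0.017, 1.0, 0.0]
force: [0.0, -0.5, 0.2]
grip_width: 0.001
grip_force: 0.0
```

```bash
python3 - <<'E'
from h import *
s=grab("side");c=grab("top")
b=cv2.resize(s["pixels"][170:300,310:390],None,fx=4,fy=4,interpolation=cv2.INTER_CUBIC)
a=cv2.resize(c["pixels"][200:320,250:450],None,fx=2.35,fy=4.3333,interpolation=cv2.INTER_CUBIC)
cv2.imwrite("pics/p4.png",cv2.cvtColor(np.hstack([b,a]),cv2.COLOR_RGB2BGR));print(a.shape,b.shape)
t=ctrl.sense();print(t["time_s"],t["eef_pos"],t["ee_rot"],t["force"])
q=np.load("jig.npy");a=q[2]
R=np.array([[np.cos(a),-np.sin(a)],[np.sin(a),np.cos(a)]]);print((t["eef_pos"][:2]-q[:2])@R)
E
```

```text
(520, 470, 3) (520, 320, 3)
10.025 [ 515.9879589  -284.4624382   162.45100529] [-1.52471206e-05  1.66351631e-02  9.99861619e-01  1.21670510e-04] [ 0.27648323  0.28388608 -0.49036815]
[  -0.77090171 -238.66565019]
```

View pics/p4.png

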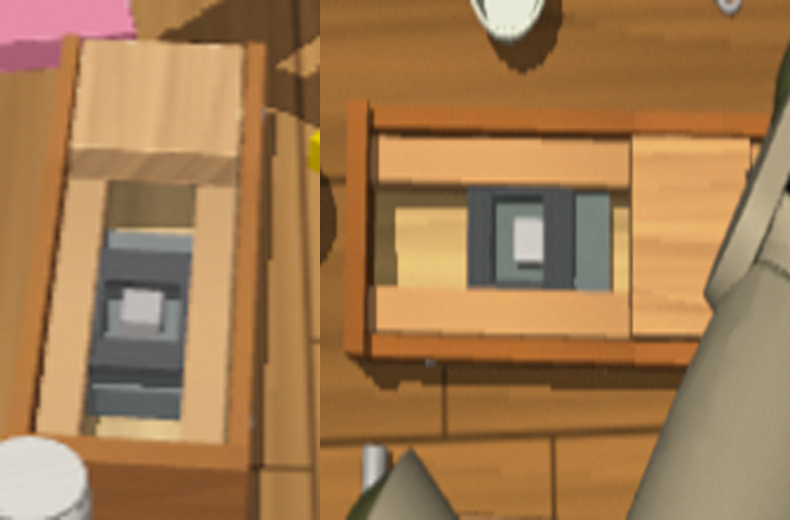

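The stop is trapped: only its front part shows in the window, at (528,240) on the top view, with the plate over its rear. The timber hasn't moved. I'll descend behind the timber and push.

Emit:
play_rows --translation '[[0, 0, 0.02], [0, 0, 0.06], [0, 0, 0.085], [0, 0, 0.09], [0, 0.005, 0.09], [0, 0.01, 0.09], [0, 0.015, 0.09], [0, 0.02, 0.09], [0, 0.025, 0.09], [0, 0.03, 0.09]]' --rotation '[[0, 0, 0], [0, 0, 0], [0, 0, 0], [0, 0, 0], [0, 0, 0], [0, 0, 0], [0, 0, 0], [0, 0, 0], [0, 0, 0], [0, 0, 0]]' --gripper '[1, 1, 1, 1, 1, 1, 1, 1, 1, 1]'

```text
time_s: 11.28
eef_pos: [516.9, -255.8, 72.6]
ee_rot: [0.0, 0.017, 1.0, -0.0]
force: [-0.3, -2.6, 2.8]
grip_width: 0.0
grip_force: 1.5
```

Emit:
play_rows --translation '[[0, 0.008, 0], [0, 0.016, 0], [0, 0.024, 0], [0, 0.032, 0], [0, 0.04, 0], [0, 0.048, 0], [0, 0.056, 0], [0, 0.064, 0], [0, 0.072, 0], [0, 0.08, 0]]' --rotation '[[0, 0, 0], [0, 0, 0], [0, 0, 0], [0, 0, 0], [0, 0, 0], [0, 0, 0], [0, 0, 0], [0, 0, 0], [0, 0, 0], [0, 0, 0]]' --gripper '[1, 1, 1, 1, 1, 1, 1, 1, 1, 1]'

```text
time_s: 12.52
eef_pos: [519.5, -175.3, 72.3]
ee_rot: [-0.0, 0.017, 1.0, 0.0]
force: [-0.9, -2.9, 2.7]
grip_width: -0.004
grip_force: 1.5
```

Emit:
play_rows --translation '[[0, 0.008, 0], [0, 0.016, 0], [0, 0.024, 0], [0, 0.032, 0], [0, 0.04, 0], [0, 0.048, 0], [0, 0.056, 0], [0, 0.064, 0], [0, 0.072, 0], [0, 0.08, 0]]' --rotation '[[0, 0, 0], [0, 0, 0], [0, 0, 0], [0, 0, 0], [0, 0, 0], [0, 0, 0], [0, 0, 0], [0, 0, 0], [0, 0, 0], [0, 0, 0]]' --gripper '[1, 1, 1, 1, 1, 1, 1, 1, 1, 1]'

```text
time_s: 13.78
eef_pos: [522.3, -95.4, 72.3]
ee_rot: [-0.0, 0.017, 1.0, 0.0]
force: [-0.3, -3.2, 1.7]
grip_width: 0.002
grip_force: 1.4
```

Emit:
play_rows --translation '[[0, 0.008, 0], [0, 0.016, 0], [0, 0.024, 0], [0, 0.032, 0], [0, 0.04, 0], [0, 0.048, 0], [0, 0.056, 0], [0, 0.064, 0], [0, 0.072, 0], [0, 0.08, 0]]' --rotation '[[0, 0, 0], [0, 0, 0], [0, 0, 0], [0, 0, 0], [0, 0, 0], [0, 0, 0], [0, 0, 0], [0, 0, 0], [0, 0, 0], [0, 0, 0]]' --gripper '[1, 1, 1, 1, 1, 1, 1, 1, 1, 1]'

```text
time_s: 15.02
eef_pos: [525.1, -15.4, 72.3]
ee_rot: [-0.0, 0.017, 1.0, 0.0]
force: [0.2, -2.3, 1.3]
grip_width: 0.001
grip_force: 1.3
```

Emit:
play_rows --translation '[[0, 0.002, 0], [0, 0.004, 0], [0, 0.006, 0], [0, 0.008, 0], [0, 0.01, 0], [0, 0.01, 0]]' --rotation '[[0, 0, 0], [0, 0, 0], [0, 0, 0], [0, 0, 0], [0, 0, 0], [0, 0, 0]]' --gripper '[1, 1, 1, 1, 1, 1]'

```text
time_s: 15.78
eef_pos: [525.4, -5.7, 72.2]
ee_rot: [-0.0, 0.017, 1.0, 0.0]
force: [-0.5, -0.2, 0.3]
grip_width: 0.001
grip_force: 0.3
```

Emit:
play_rows --translation '[[0, 0.001, 0], [0, 0.002, 0], [0, 0.003, 0], [0, 0.003, 0]]' --rotation '[[0, 0, 0], [0, 0, 0], [0, 0, 0], [0, 0, 0]]' --gripper '[1, 1, 1, 1]'

```text
time_s: 16.27
eef_pos: [525.4, -2.8, 72.2]
ee_rot: [-0.0, 0.017, 1.0, 0.0]
force: [-0.0, -0.9, 0.9]
grip_width: -0.0
grip_force: 0.3
```

Emit:
play_rows --translation '[[0, 0.001, 0], [0, 0.002, 0], [0, 0.003, 0], [0, 0.003, 0]]' --rotation '[[0, 0, 0], [0, 0, 0], [0, 0, 0], [0, 0, 0]]' --gripper '[1, 1, 1, 1]'

```text
time_s: 16.77
eef_pos: [525.1, -1.3, 72.2]
ee_rot: [-0.001, 0.017, 1.0, -0.001]
force: [-4.0, -10.2, 1.1]
grip_width: -0.0
grip_force: 5.4
```

Emit:
play_rows --translation '[[0, 0.001, 0], [0, 0.002, 0], [0, 0.002, 0]]' --rotation '[[0, 0, 0], [0, 0, 0], [0, 0, 0]]' --gripper '[1, 1, 1]'

```text
time_s: 17.15
eef_pos: [525.1, -1.1, 72.3]
ee_rot: [-0.001, 0.017, 1.0, -0.003]
force: [-7.0, -22.3, 0.6]
grip_width: 0.002
grip_force: 10.9
```

The hard contact at jig y of about 44.7 matches the fence position. I'll back off, lift clear and look.

Emit:
play_rows --translation '[[0, -0.004, 0], [0, -0.01, 0], [0, -0.015, -0.01], [0, -0.015, -0.05], [0, -0.015, -0.09], [0.03, -0.015, -0.14], [0.08, -0.015, -0.15], [0.13, -0.015, -0.15], [0.18, -0.015, -0.15], [0.18, -0.015, -0.15]]' --rotation '[[0, 0, 0], [0, 0, 0], [0, 0, 0], [0, 0, 0], [0, 0, 0], [0, 0, 0], [0, 0, 0], [0, 0, 0], [0, 0, 0], [0, 0, 0]]' --gripper '[1, 1, 1, 1, 1, 1, 1, 1, 1, 1]'

```text
time_s: 18.4
eef_pos: [343.4, -6.3, 223.1]
ee_rot: [0.001, 0.018, 1.0, -0.0]
force: [0.7, -0.4, 0.6]
grip_width: -0.0
grip_force: 0.0
```

```bash
python3 - <<'E'
from h import *
s=grab("side");c=grab("top")
b=cv2.resize(s["pixels"][170:300,310:390],None,fx=4,fy=4,interpolation=cv2.INTER_CUBIC)
a=cv2.resize(c["pixels"][215:300,255:375],None,fx=4,fy=4,interpolation=cv2.INTER_CUBIC);a=cv2.copyMakeBorder(a,0,180,0,0,0)
cv2.imwrite("pics/p5.png",cv2.cvtColor(np.hstack([a,b]),cv2.COLOR_RGB2BGR))
t=ctrl.sense();print(t["time_s"],t["eef_pos"],t["force"])
E
```

```text
18.5 [345.70103565  -6.83557816 223.14136649] [ 0.17625765 -0.774279   -0.11845409]
```

View pics/p5.png

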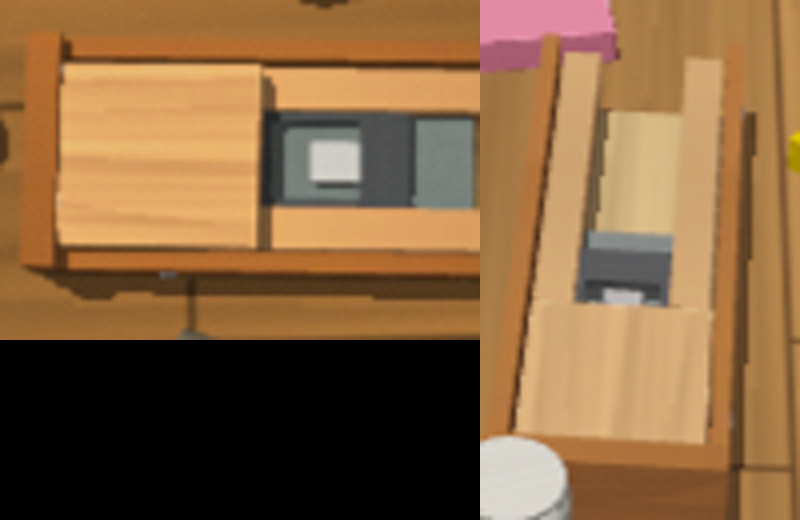

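The top view shows the block flush with the fence (left edge about x=59), with its rear edge at x=260 parallel to the fence. The stop is still trapped at (335,160). I'll do a numeric check, then hand in.

```bash
python3 - <<'E'
from h import *
import pickle
c=pickle.load(open("top0.pkl","rb"));q=np.load("jig.npy");a=q[2];R=np.array([[np.cos(a),-np.sin(a)],[np.sin(a),np.cos(a)]])
p=ray(c,(np.array([[262,66],[258,246],[60,66],[57,245]])+.5)/4-.5+[255,215],90)
j=(p[:,:2]-q[:2])@R;print(j.round(1).tolist(), "rear expected 55")
if abs(j[:2,1].mean()-55)<2.5: print(ctrl.finish_job())
E
```

```text
[[52.6, 54.8], [-55.0, 55.7], [51.6, 175.8], [-55.8, 174.8]] rear expected 55
the job is handed in; nothing more can be done
None
```

The job is done and handed in: the keeper is fully home with the stop trapped under it, and the timber was slid along the runners up against the fence. Its rear edge measures about jig y 55, as expected. The arm never went near the bystanders, and it took about 18.5 s of the 48 s allowed.

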